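# Index the dial and punch the next brass disc

## Robot

A 6-joint arm with a two-finger parallel gripper is mounted at the origin on the work surface. World frame = base frame: x ahead of the robot, y to its left, z up, the work surface at z = 0. Lengths are in m, angles in rad, forces in N, time in s.
With the tool pointing down it reaches from about 0.375 to 0.925 m from the base axis. Payload 5.7 kg.
Tool frame: the origin (TCP) lies at the very end of the fingers, on their centre line; the grasp point (between the pads) lies 19 mm behind it; z points along the fingers, y is the line along which they close (so a half turn about z gives the same grasp; the last joint's range is limited). The gripper opens to 88 mm and grips with 3 to 60 N. Pads are 20 mm wide; open, the fingers measure 115 mm over their backs; the gripper's body (75 mm by 178 mm) begins 61 mm behind the grasp point.
Start: joints at [-1.416, 0.359, 1.51, -0, 1.272, -0.115], TCP at [0.16, -0.578, 0.223] pointing down, gripper open.
Joint ranges: [-2.97, 2.97], [-1.01, 2.36], [0.21, 2.38], [-0.96, 4.11], [0.2, 2.71], [-2.98, 2.98]. Speed limits (rad/s): [2.39, 2.39, 3.14, 3.14, 3.14, 3.14].

## Interface

Orientations are given as [roll, pitch, yaw] about the fixed x, y, z axes, in that order (R = Rz(yaw) Ry(pitch) Rx(roll)).
In Python, from rig import manip gives the robot as it stands.
- The arm moves only by the shell command python3 -m crank 'ROWS' [FORCE]. ROWS is JSON, a list of rows, each a list of 5 numbers: the finger opening in cm, from 0 to 8.78, then the shift along the tool's x, y, z in cm, then the turn about the tool's z in degrees. In form: [[claw, dx, dy, dz, yaw], ...]. A call has 1 to 20 rows; each row is the pose to reach, as a shift and turn from the pose commanded when the call began, along the tool's axes at that moment; what a row does not reach only later rows make up. A row lasts 1/8 s, in which the tool goes at most 62.5 mm and 10.7 degrees, less where a joint would pass 70% of its speed; a pose out of reach is approached as far as the arm can. A call with a gripper value outside its range is refused whole. The fingers move at their own pace and stop on an object; FORCE is the grip in N (left out, the last holds). Time passes only in rows, so rows that repeat a pose let the fingers close. It gives the time, the measured TCP pose, the force, the opening and the grip force at its end, in the units of the state.
- manip.observe(): the state, without advancing time (a new reading comes with each control period).
- manip.capture(name): name is "side" or "top"; returns the picture (480x640x3 uint8, red, green, blue); there is no depth.
- manip.camera_params(name): a dict with "vfov" (degrees; the focal length in pixels is half the picture's height over the tangent of half this angle, whatever the lens; pixels are square), "cx", "cy" (the principal point, pixels), "cam_to_world" (4x4, takes a point from camera to world coordinates). Camera axes: x right, y up, looking along -z (the intrinsics and any distortion apply to the point x, -y, -z); pixel columns grow to the right and rows downward; lengths in m; the calibration is good to about 2 mm. A picture is of the moment at which its call begins. camera_params takes no time and is no camera call.
- manip.sign_off(): hands the job in; it is judged then, once.
The state is a dict: "time_s": time; "q": joint angles; "qd": joint speeds; "effort": joint torques, N m; "eef_pos": TCP position; "tool_rot": TCP orientation; "ft_force": force on the tool from outside, world axes, zero at the start; "moment": the same for the moment, N m; "finger_gap": finger opening in m; "gripper_force": force on a finger pad.
Only numpy, scipy, OpenCV 4.12 (cv2) and the standard library are available. Lean on these libraries where they do the work, as an engineer would, in place of code of your own. Each camera call takes 0.05 s, during which the arm holds its last target. There are 200 camera calls.

## Task

On the punching jig, bring the next blank brass identity disc under the punch: twist the black bar knob in the middle of the dial clockwise (seen from above) to its stop, a single time, and let go so that it springs back. Then take the round mallet from its wooden cradle, mark the disc by driving the sprung punch fully down with a brisk blow of the mallet's head on its cap, not a slow push, and lay the mallet back in its cradle the way it lay. Strike the punch only with the mallet and only when the new disc stands under it, and leave the bottle, jar, tray and red stone handle where they are.

Things in the scene. Friction and masses are not known exactly. Their poses are not given: they have to be found in the camera images.
- jig: Punching jig, fixed: dark round iron base 190 mm across, 30 mm high, with a tongue 60 mm wide that runs out along its own +x to 165 mm from the centre. Origin: centre of the underside, on the axis of dial and knob; z up, +x from there to the punch and the column. Aluminium dial, 180 mm across, top 46 mm above the bench, with six brass discs (30 mm) at 72 mm radius; marked ones show a dark dot.
- column_top (a point): Top of the jig's upright steel rod (22 mm thick), 185 mm above the bench, 135 mm from the dial's axis along the jig's +x. The arm clamped to it and the punch's guide bush (30 mm across, 72 mm from the dial's axis) reach no higher than 112 mm above the bench.
- knob_grip (a point): Centre of the knob's black bar grip, on the dial's axis, 92 mm above the bench; x axis along the bar and turning with it, z up. Bar 60 mm long, 14 mm thick, from 79 to 107 mm above the bench; below it a collar 34 mm across (from 74 mm) and a pawl arm (under 72 mm). At rest the bar points 32 degrees anticlockwise of the jig's +x; it turns clockwise.
- knob (a joint): Turn of the knob (rad), 0 at rest, growing clockwise seen from above to its stop at 1.117 (64 degrees). A spring returns it to 0 when let go. Twisting takes 0.22 to 0.33 N m. After 4 degrees of free play its ratchet pawl carries the dial along; on the way back the dial stays.
- dial (a joint): Turn of the dial (rad), 0 at the start, growing clockwise. One full twist of the knob carries it one station, 1.047 rad (60 degrees), and so brings the next blank disc under the punch (right within 0.08 rad); a second twist carries it a station too far. Friction holds it where it is left; twist at 1 rad/s or slower so that it does not overrun.
- punch (a joint): Travel of the sprung punch (m): 0 up, 0.012 fully down. Its spring needs 3 N to start, 6 N at the bottom, and pushes it up again. It marks only when struck: drive it down in one quick stroke (mallet at 0.15 to 0.3 m/s, aimed 5 to 10 mm below the lowest place, stopped on force); creeping down under the mallet slower than 0.05 m/s spoils the disc. Past 10 mm counts as down.
- punch_top (a point): Centre of the top of the punch's steel cap, 140 mm above the bench when up; z up. It lies 72 mm from the dial's axis along the jig's +x, 63 mm this side of the column's centre.
- plunger: The punch itself, the moving steel part: shank 12 mm thick with a point below and on top the cap that is struck, a disc 26 mm across and 9 mm thick (131 to 140 mm above the bench when up). Its origin is on the punch's axis at bench height when up, not on the cap.
- mallet: Stonemason's round nylon mallet, loose, about 0.28 kg, 190 mm long. Origin: on its axis at the place to grip, 22 mm behind the head; +x along the handle to the head. Head: white cylinder 56 mm across, from x = 22 to 82 mm, strikes with its round side. Handle: wood, flat-sided, 22 mm thick and 26 mm high as it lies, x = -108 to 22 mm; its last 7 mm by the head is under a collar.
- cradle: Mallet's wooden cradle, fixed: plate 170 x 66 x 10 mm; origin on the bench under the mallet's grip place, +x towards the head. An open V, 26 mm long at x = 52 mm, holds the head; an open fork, 30 mm wide inside and 16 mm long at x = -80 mm, holds the handle's end; between x = -72 and 22 mm the handle is free for the fingers.
- cradle_seat (a point): Where the mallet's origin lies when it rests in the cradle: 70 mm above the bench over the cradle's origin; x along the mallet, towards the head.
- blank_tray: Loose grey open tray 150 x 110 x 35 mm with spare discs; origin at the centre of its underside. To be left alone. (Further out on the bench, more than 0.45 m to the left and right of the base, stand two heavy curling stones 280 mm across and 114 mm high, fixed, not part of the job.)
- stone_handle: Loose red curling-stone handle standing on its round foot (96 mm across, 12 mm thick); a gooseneck rises from the foot's centre to a grip 23 mm thick, 86 mm high, reaching 132 mm out along its own +x. Origin at the centre of the underside. To be left alone.
- bottle: Loose blue bottle with a red cap, 68 mm across, 190 mm high; origin at the centre of its underside. To be left alone.
- paste_jar: Loose small jar with a black lid, 60 mm across, 62 mm high; origin at the centre of its underside. To be left alone.
Mind the look-alikes: they are no part of the job. What is shaped like the mallet but pink is not meant. What is shaped like the cradle but green is not meant.

How it is judged:
On the way, in this order (a step that is already met when the one before it is completed fails the run):
1. the knob is twisted clockwise to its stop and has carried the dial one station (value of joint knob above 1.07 rad and value of joint dial above 0.97 rad), for 0.05 s.
2. the knob is let go and has sprung back; the dial stands one station on (value of joint knob below 0.06 rad and value of joint dial between 0.97 and 1.13 rad and contact force between the fingers and jig below 0.5 N), for 0.1 s.
3. the mallet, held in the gripper, drives the punch to the bottom (value of joint punch above 0.01 m and contact force between mallet and plunger above 0.5 N and contact force between the fingers and mallet above 1 N).
At the end, for the whole second after the job is handed in: The mallet lies still in its cradle as at the start (grip place within 20 mm of the seat, axis within 7 degrees), the knob is back at rest (under 0.06 rad), the punch is up (under 1.5 mm), and the dial stands exactly one station (1.047 rad, within 0.08) on from where it was (distance between mallet and cradle_seat below 0.02 m and angle between the x axis of mallet and the x axis of cradle_seat, either way round below 0.12 rad and linear speed of mallet below 0.02 m/s and value of joint knob below 0.06 rad and value of joint dial between 0.97 and 1.13 rad and value of joint punch below 0.0015 m); the robot touches nothing.
It fails at once if the punch is driven down while no new disc stands under it (dial not one station on) (value of joint punch above 0.004 m and not (value of joint dial between 0.97 and 1.13 rad)).
It fails at once if the punch is pushed with the hand instead of the mallet (contact force between any of the fingers, the arm and plunger above 2 N).
It fails at once if the punch is pushed down slowly with the mallet instead of struck (value of joint punch between 0.003 and 0.008 m and velocity of joint punch between 0.003 and 0.05 m/s and contact force between mallet and plunger above 0.5 N).
It fails at once if the bottle, paste jar, stone handle or tray of blanks is shifted by more than 15 mm (distance of any of bottle, paste_jar, stone_handle, blank_tray from where it was at the start of the episode above 0.015 m).
It also fails if it takes over 64 s, if anything falls off the work surface, if the arm or the gripper's body presses on something with over 40 N, if the wrist force passes 120 N, or if a joint passes its speed limit or range.

## Working session

There is one attempt and no reset: what is moved stays moved. The work goes in short steps, Python scripts to look and compute and a shell command to move; the robot and the scene stay as the last step left them, time stands still between calls to the robot, and variables do not carry over. Pictures are saved under pics/ and viewed, at most 10 in all, crops included, and the job is handed in when it is done.

```bash
ls; mkdir -p pics; python3 - <<'E'
from rig import manip
import cv2
for n in("side","top"):
    im=manip.capture(n); cv2.imwrite(f"pics/{n}0.png",im[:,:,::-1]); p=manip.camera_params(n); print(n,p)
print(manip.observe())
E
```

```text
pics
side {'vfov': 50.49219324176065, 'cx': 316.82444823155294, 'cy': 236.74095331050995, 'cam_to_world': array([[-0.99519686,  0.06105212, -0.07652352,  0.3925777 ],
       [-0.09623937, -0.46706155,  0.87897184,  1.08573911],
       [ 0.0179219 ,  0.88211459,  0.4706938 ,  0.78569617],
       [ 0.        ,  0.        ,  0.        ,  1.        ]])}
top {'vfov': 42.95507288502341, 'cx': 321.57861577625755, 'cy': 240.26754643107174, 'cam_to_world': array([[-4.65900762e-04,  9.85263199e-01, -1.71044473e-01,
         1.95972139e-01],
       [-9.99947324e-01,  1.29478049e-03,  1.01820057e-02,
        -9.80074273e-02],
       [ 1.02534205e-02,  1.71040207e-01,  9.85210696e-01,
         1.77358397e+00],
       [ 0.00000000e+00,  0.00000000e+00,  0.00000000e+00,
         1.00000000e+00]])}
{'time_s': 0.1, 'q': array([-1.41608273e+00,  3.59420924e-01,  1.51129007e+00, -2.39668255e-05,
        1.27251799e+00, -1.15098224e-01]), 'qd': array([-0.000406  , -0.00158372, -0.00159129,  0.00063571,  0.00113896,
       -0.00022004]), 'effort': array([-6.03836779e-04, -5.16360641e+01, -2.71406311e+01,  6.76078512e-02,
        2.76997505e-02, -3.13059479e-05]), 'eef_pos': array([ 0.15982032, -0.5776884 ,  0.22191383]), 'tool_rot': array([-3.13996452e+00, -1.65177695e-04,  2.69818748e-01]), 'ft_force': array([ 0.19020688, -0.45938926,  0.28408734]), 'moment': array([ 0.00973843, -0.03155524, -0.00412846]), 'gripper_force': 0.0, 'finger_gap': 0.08784180709973395}
```

View pics/side0.png

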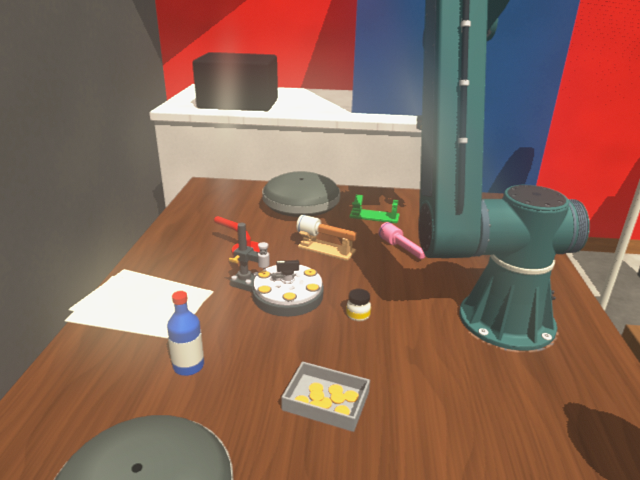

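View pics/top0.png

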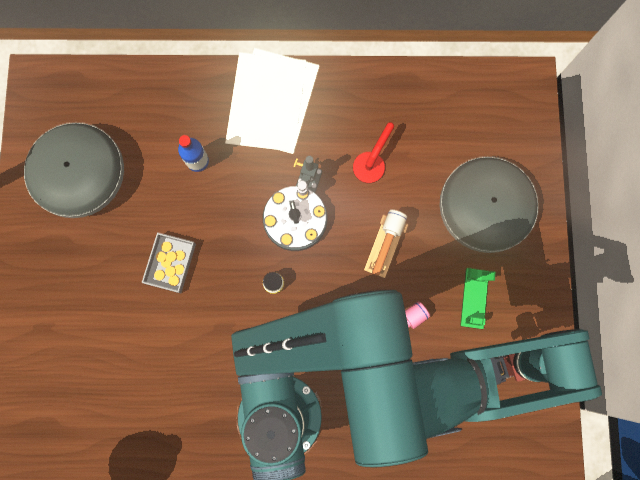

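The white-headed mallet in the wooden cradle is at top (385,240) and side (325,232). The look-alikes are the pink mallet at top (417,315) and the green cradle at (478,298). The white and wood one fits the description. The jig is at top (295,217). I'll confirm this in crops.

```bash
python3 - <<'E'
import cv2
a=cv2.imread("pics/top0.png")[140:285,250:420]; cv2.imwrite("pics/topc.png",cv2.resize(a,None,fx=4,fy=4,interpolation=cv2.INTER_CUBIC))
a=cv2.imread("pics/side0.png")[200:320,210:370]; cv2.imwrite("pics/sidec.png",cv2.resize(a,None,fx=5,fy=5,interpolation=cv2.INTER_CUBIC))
E
```

```text
(no output)
```

View pics/topc.png

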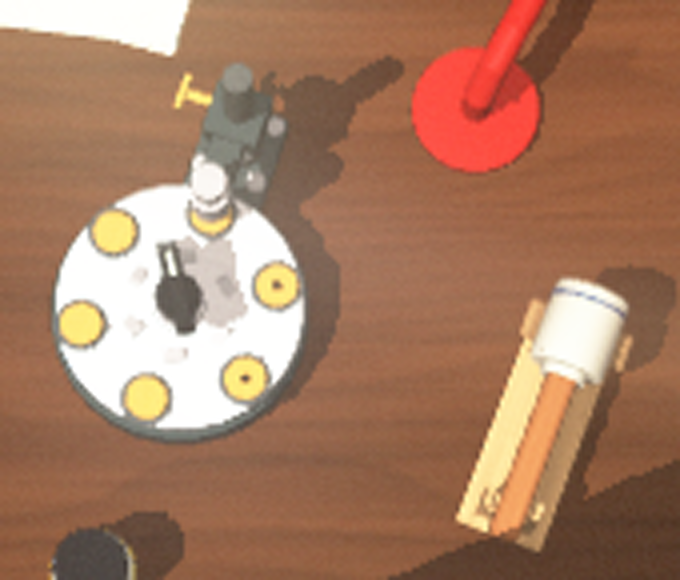

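View pics/sidec.png

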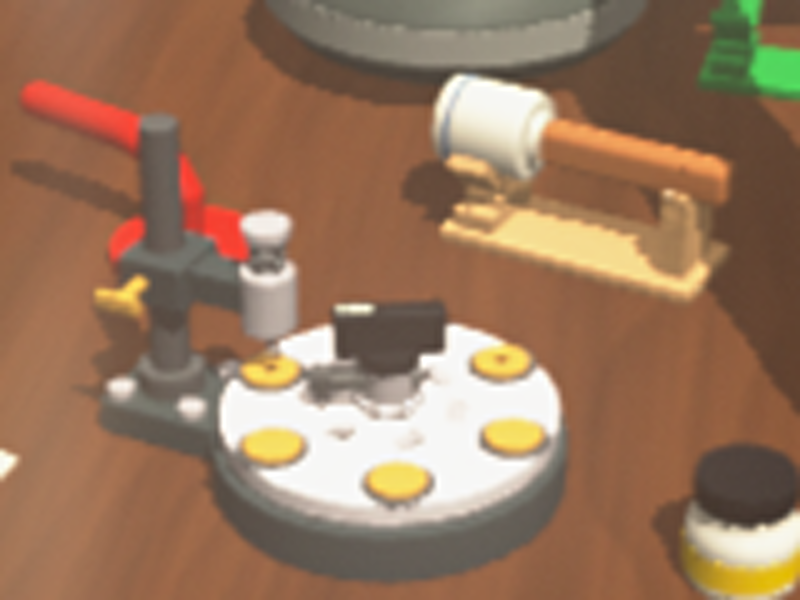

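The top crop confirms the white nylon head at (580,335) on its handle, running down to (510,530) in the wooden cradle. On the dial the marked discs are at (246,379), (277,286) and under the punch; the next one anticlockwise, at (115,232), is blank. The side crop agrees: cap at (267,222), column top at (160,122), mallet head at (490,125). Next I'll fit the poses.

```bash
cat > h.py <<'E'
import numpy as np
from rig import manip
P={n:manip.camera_params(n) for n in("side","top")}
def proj(n,X):
    p=P[n];T=np.linalg.inv(p["cam_to_world"]);X=np.atleast_2d(X)@T[:3,:3].T+T[:3,3]
    f=240/np.tan(np.radians(p["vfov"])/2)
    return np.c_[p["cx"]+f*X[:,0]/-X[:,2],p["cy"]-f*X[:,1]/-X[:,2]]
def place(s,L):
    L=np.atleast_2d(L);c,k=np.cos(s[2]),np.sin(s[2])
    return np.c_[s[0]+c*L[:,0]-k*L[:,1],s[1]+k*L[:,0]+c*L[:,1],L[:,2]]
tc=lambda a:(np.array(a,float)+.5)/4-.5+[250,140]
sc=lambda a:(np.array(a,float)+.5)/5-.5+[210,200]
E
cat > fit.py <<'E'
from h import *
from scipy.optimize import least_squares
d=lambda a:[.072*np.cos(np.radians(a)),.072*np.sin(np.radians(a)),.048]
Lt=[d(60),d(120),d(180),d(240),d(300),[.135,0,.185],[.072,0,.14]]
Ut=tc([(115,232),(81,324),(147,398),(246,379),(277,286),(238,77),(210,182)])
Ls=[d(60),d(120),d(180),d(240),[.135,0,.185],[.072,0,.14]]
Us=sc([(273,446),(398,481),(513,436),(502,361),(160,121),(267,222)])
def r(s,w="both"):
    a=(proj("top",place(s,Lt))-Ut).ravel();b=(proj("side",place(s,Ls))-Us).ravel()
    return a if w=="top" else b if w=="side" else np.r_[a,b]
for w in("top","side","both"):
    o=least_squares(r,[.5,-.05,-.2],args=(w,),loss="soft_l1");print(w,o.x);print(np.round(o.fun.reshape(-1,2),1).tolist())
J=o.x
# mallet: axis midpoints
Mt=[[.082,0,.07],[.022,0,.07],[-.108,0,.083]];Vt=tc([(595,294),(566,378),(508,531)])
Ms=[[.082,0,.07],[-.108,0,.07]];Vs=sc([(441,110),(727,180)])
def m(s,w="both"):
    a=(proj("top",place(s,Mt))-Vt).ravel();b=(proj("side",place(s,Ms))-Vs).ravel()
    return a if w=="top" else b if w=="side" else np.r_[a,b]
for w in("top","side","both"):
    o=least_squares(m,[.5,-.3,-.2],args=(w,));print(w,o.x);print(np.round(o.fun.reshape(-1,2),1).tolist())
np.save("pose.npy",[J,o.x])
E
python3 fit.py
```

```text
top [ 0.56685727 -0.03780079 -0.32589763]
[[-0.1, 0.1], [0.2, 0.1], [-0.0, 0.0], [-0.2, -0.0], [0.1, 0.1], [0.1, 0.2], [-0.1, -0.4]]
side [ 0.56536172 -0.03857725 -0.32962229]
[[0.0, -0.1], [-0.1, -0.1], [0.2, -0.0], [0.1, 0.3], [-0.2, -0.0], [-0.0, -0.0]]
both [ 0.56606295 -0.03805346 -0.32628764]
[[0.0, 0.3], [0.3, 0.3], [0.1, 0.3], [-0.1, 0.3], [0.2, 0.3], [0.2, 0.5], [-0.0, -0.1], [-0.2, 0.0], [-0.3, -0.0], [-0.0, 0.0], [-0.3, 0.3], [-0.6, 0.1], [-0.4, 0.1]]
top [ 0.49445419 -0.30643422 -0.37010868]
[[0.3, -0.0], [0.3, -1.8], [-0.6, 1.8]]
side [ 0.49893521 -0.31220033 -0.34517013]
[[0.5, 0.6], [-0.5, -0.5]]
both [ 0.49600142 -0.30702574 -0.36402707]
[[0.3, -0.6], [0.5, -2.4], [-0.1, 1.3], [1.5, 1.2], [0.2, 0.7]]
```

```bash
cat > mfit.py <<'E'
from h import *
import cv2
from scipy.optimize import minimize
J,M=np.load("pose.npy")
t=np.linspace(0,2*np.pi,40)
cyl=lambda x0,x1,r:np.vstack([np.c_[np.full(40,x),r*np.cos(t),.07+r*np.sin(t)] for x in(x0,x1)])
head=cyl(.022,.082,.028);coll=cyl(.015,.022,.014)
hand=np.array([[x,y,z] for x in(-.108,.016) for y in(-.011,.011) for z in(.057,.083)])
S=8
def mask(n,s,org,wh):
    m=np.zeros((wh[1]*S,wh[0]*S),np.uint8)
    for g in(head,hand):
        u=(proj(n,place(s,g))-org+.5)*S-.5
        cv2.fillConvexPoly(m,cv2.convexHull(np.round(u).astype(np.int32)),255)
    return m
reg={"top":((360,200),(56,80)),"side":((290,208),(74,50))}
obs={}
for n,(o,wh) in reg.items():
    im=cv2.imread(f"pics/{n}0.png")[o[1]:o[1]+wh[1],o[0]:o[0]+wh[0]]
    big=cv2.resize(im,None,fx=S,fy=S,interpolation=cv2.INTER_CUBIC)
    # Grabcut seeded with model
    m0=mask(n,M,np.array(o),wh)
    k=np.ones((5*S//2,)*2,np.uint8);gc=np.where(cv2.dilate(m0,k)>0,3,0).astype(np.uint8);gc[cv2.erode(m0,np.ones((4*S,)*2,np.uint8))>0]=1
    gc[(cv2.dilate(m0,k)>0)&(gc!=1)]=3
    cv2.grabCut(big,gc,None,np.zeros((1,65)),np.zeros((1,65)),5,cv2.GC_INIT_WITH_MASK)
    obs[n]=((gc==1)|(gc==3),big)
def cost(s,ns):
    c=0
    for n in ns:
        o,wh=reg[n];m=mask(n,s,np.array(o),wh)>0;g=obs[n][0];c+=1-(m&g).sum()/(m|g).sum()
    return c
for ns in(["top"],["side"],["top","side"]):
    r=minimize(cost,M,args=(ns,),method="Nelder-Mead",options=dict(initial_simplex=np.array([M,M+[.008,0,0],M+[0,.008,0],M+[0,0,.05]])))
    print(ns,r.x,r.fun)
out=[]
for n in("top","side"):
    o,wh=reg[n];b=obs[n][1].copy()
    for m,c in((mask(n,r.x,np.array(o),wh),(255,0,0)),(obs[n][0].astype(np.uint8)*255,(0,255,0))):
        cv2.drawContours(b,cv2.findContours(m,0,2)[0],-1,c,1)
    out.append(cv2.copyMakeBorder(b,0,640-b.shape[0],0,0,0))
o=np.hstack(out);cv2.imwrite("pics/mfit.png",cv2.resize(o,None,fx=.76,fy=.76))
np.save("pose.npy",[J,r.x])
E
python3 mfit.py
```

```text
['top'] [ 0.49585761 -0.304366   -0.37081047] 0.09019621695130786
['side'] [ 0.49507824 -0.30867541 -0.3998796 ] 0.13719312065117495
['top', 'side'] [ 0.49512367 -0.30456861 -0.37520413] 0.2599803232272375
```

View pics/mfit.png

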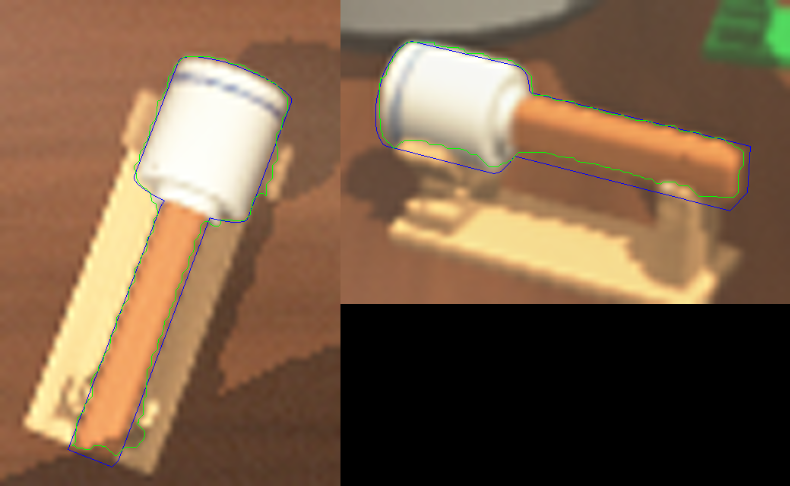

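```bash
cat > go.py <<'E'
import sys
from h import *
from scipy.spatial.transform import Rotation as R
def go(p,yaw):
    s=manip.observe();r=R.from_euler("xyz",s["tool_rot"]);d=r.inv().apply(np.array(p)-s["eef_pos"])*100
    a=(s["tool_rot"][2]-yaw+np.pi)%(2*np.pi)-np.pi
    return np.round(d,2),round(np.degrees(a),1)
def st():
    s=manip.observe();print({k:np.round(s[k],4).tolist() for k in("time_s","q","eef_pos","tool_rot","ft_force","moment","finger_gap","gripper_force")})
E
python3 - <<'E'
from go import *
J,M=np.load("pose.npy");print(J,M)
print(go([.566,-.038,.222],J[2]+.5585),go([.566,-.038,.080],J[2]+.5585)); print(place(J,[[.072,0,.14],[.135,0,.185]]))
E
```

```text
[ 0.56606295 -0.03805346 -0.32628764] [ 0.49512367 -0.30456861 -0.37520413]
(array([ 53.53, -41.19,   0.07]), np.float64(2.2)) (array([ 53.53, -41.17,  14.27]), np.float64(2.2))
[[ 0.63426415 -0.06113153  0.14      ]
 [ 0.69394019 -0.08132484  0.185     ]]
```

```bash
python3 -m crank '[[6,2,-1.5,0,0],[6,6,-4.6,0,0],[6,10.5,-8.1,0,0],[6,15,-11.5,0,0],[6,19.5,-15,0,0],[6,24,-18.5,0,0],[6,28.5,-21.9,0,0],[6,33,-25.4,0,1],[6,37.5,-28.9,0,2.2],[6,42,-32.3,0,2.2],[6,46.5,-35.8,0,2.2],[5,50.5,-38.9,0,2.2],[4,52.7,-40.6,0,2.2],[4,53.5,-41.2,0,2.2],[4,53.5,-41.2,0,2.2],[4,53.5,-41.2,0,2.2]]' 40; python3 - <<'E'
from go import *
st();J,M=np.load("pose.npy");print(go([.566,-.038,.080],J[2]+.5585))
E
```

```text
time_s: 2.1
eef_pos: [0.5648, -0.0393, 0.2226]
tool_rot: [-3.142, 0.001, 0.231]
ft_force: [-0.6, 0.3, 0.7]
finger_gap: 0.0402
gripper_force: 0.0
{'time_s': 2.1, 'q': [-0.1912, 0.3108, 1.5839, -0.0003, 1.2476, 1.1491], 'eef_pos': [0.5648, -0.0393, 0.2226], 'tool_rot': [-3.1416, 0.0008, 0.2306], 'ft_force': [-0.6012, 0.3339, 0.6618], 'moment': [0.0413, 0.0363, 0.0224], 'finger_gap': 0.0402, 'gripper_force': 0.0}
(array([ 0.16, -0.09, 14.26]), np.float64(-0.1))
```

```bash
python3 -m crank '[[4,0.1,-0.1,3,0],[4,0.1,-0.1,7,0],[4,0.1,-0.1,10.5,0],[4,0.1,-0.1,13,0],[4,0.1,-0.1,14.2,0],[4,0.1,-0.1,14.2,0],[0,0.1,-0.1,14.2,0],[0,0.1,-0.1,14.2,0],[0,0.1,-0.1,14.2,0],[0,0.1,-0.1,14.2,0],[0,0.1,-0.1,14.2,0]]' 40; python3 - <<'E'
from go import *
st()
import cv2
cv2.imwrite("pics/grip.png",manip.capture("side")[190:340,190:390,::-1].repeat(4,0).repeat(4,1))
E
```

```text
time_s: 3.48
eef_pos: [0.5672, -0.0392, 0.0815]
tool_rot: [3.138, -0.001, 0.232]
ft_force: [0.9, -6.3, -5.2]
finger_gap: 0.0315
gripper_force: 40.0
{'time_s': 3.475, 'q': [-0.1888, 0.4762, 1.7267, -0.003, 0.9364, 1.1518], 'eef_pos': [0.5672, -0.0392, 0.0815], 'tool_rot': [3.1385, -0.0011, 0.232], 'ft_force': [0.9404, -6.3233, -5.1611], 'moment': [-1.0614, -0.0965, -0.0406], 'finger_gap': 0.0315, 'gripper_force': 40.0011}
```

View pics/grip.png

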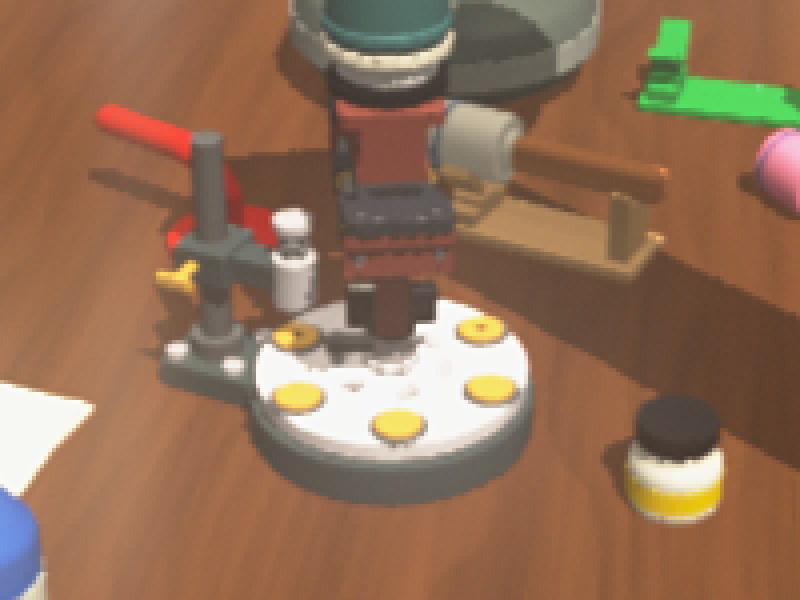

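Gap 31.5 mm instead of 14 means the fingertips are pinching the collar, not the bar. I'll open, raise about 8 mm and regrip.

```bash
python3 -m crank '[[4.5,0,0,0,0],[4.5,0,0,0,0],[4.5,0,0,-0.8,0],[4.5,0,0,-0.8,0],[4.5,0,0,-0.8,0]]' 40; python3 - <<'E'
from go import *
st();J,M=np.load("pose.npy");print(go([.566,-.038,.089],J[2]+.5585))
E
python3 -m crank '[[0,0,0,0,0],[0,0,0,0,0],[0,0,0,0,0],[0,0,0,0,0],[0,0,0,0,0]]' 40; python3 - <<'E'
from go import *
st()
E
```

```text
time_s: 4.15
eef_pos: [0.5667, -0.0373, 0.089]
tool_rot: [3.142, -0.001, 0.232]
ft_force: [-0.4, -0.4, -0.9]
finger_gap: 0.0453
gripper_force: 0.0
{'time_s': 4.15, 'q': [-0.1874, 0.4659, 1.7212, 0.0002, 0.9541, 1.1518], 'eef_pos': [0.5667, -0.0373, 0.089], 'tool_rot': [3.1415, -0.0005, 0.2315], 'ft_force': [-0.4096, -0.4139, -0.9287], 'moment': [-0.0089, -0.0071, 0.0512], 'finger_gap': 0.0453, 'gripper_force': 0.0}
(array([-0.08,  0.06, -0.  ]), np.float64(-0.0))
time_s: 4.78
eef_pos: [0.5669, -0.0394, 0.0885]
tool_rot: [3.139, 0.0, 0.232]
ft_force: [0.4, -7.8, -2.5]
finger_gap: 0.014
gripper_force: 40.0
{'time_s': 4.775, 'q': [-0.1889, 0.4668, 1.7209, -0.0035, 0.9529, 1.1516], 'eef_pos': [0.5669, -0.0394, 0.0885], 'tool_rot': [3.1385, 0.0002, 0.2323], 'ft_force': [0.4075, -7.7857, -2.4989], 'moment': [-1.1509, -0.0501, 0.0252], 'finger_gap': 0.014, 'gripper_force': 39.9983}
```

```bash
python3 -m crank '[[0,0,0.2,0,0],[0,0,0.2,0,3],[0,0,0.2,0,7],[0,0,0.2,0,11],[0,0,0.2,0,15],[0,0,0.2,0,20],[0,0,0.2,0,25],[0,0,0.2,0,30],[0,0,0.2,0,35],[0,0,0.2,0,40],[0,0,0.2,0,45],[0,0,0.2,0,50],[0,0,0.2,0,54],[0,0,0.2,0,57],[0,0,0.2,0,60],[0,0,0.2,0,62],[0,0,0.2,0,64],[0,0,0.2,0,65],[0,0,0.2,0,65],[0,0,0.2,0,65]]' 40; python3 - <<'E'
from go import *
st()
E
```

```text
time_s: 7.28
eef_pos: [0.5666, -0.0402, 0.0885]
tool_rot: [3.14, -0.001, -0.902]
ft_force: [-1.3, -4.9, -1.8]
finger_gap: 0.0136
gripper_force: 40.1
{'time_s': 7.275, 'q': [-0.1913, 0.4671, 1.7202, -0.0019, 0.9547, 2.2822], 'eef_pos': [0.5666, -0.0402, 0.0885], 'tool_rot': [3.1402, -0.0007, -0.9017], 'ft_force': [-1.2701, -4.9491, -1.8043], 'moment': [-0.806, 0.1323, 0.5829], 'finger_gap': 0.0136, 'gripper_force': 40.1176}
```

```bash
python3 -m crank '[[8.78,0,0,0,0],[8.78,0,0,0,0],[8.78,0,0,0,0],[8.78,0,0,0,0],[8.78,0,0,0,0],[8.78,0,0,-2,0],[8.78,0,0,-6,0],[8.78,0,0,-10,0],[8.78,0,0,-13.5,0],[8.78,0,0,-13.5,0]]' 40; python3 - <<'E'
from go import *
import cv2
st()
cv2.imwrite("pics/after.png",manip.capture("side")[190:340,190:390,::-1].repeat(4,0).repeat(4,1))
J,M=np.load("pose.npy");print(go([M[0],M[1],.222],M[2]))
E
```

```text
time_s: 8.52
eef_pos: [0.5684, -0.0391, 0.2264]
tool_rot: [-3.138, -0.003, -0.903]
ft_force: [-0.2, -0.6, -0.1]
finger_gap: 0.0877
gripper_force: 0.0
{'time_s': 8.525, 'q': [-0.1904, 0.3095, 1.5759, 0.0009, 1.2515, 2.283], 'eef_pos': [0.5684, -0.0391, 0.2264], 'tool_rot': [-3.1379, -0.003, -0.9029], 'ft_force': [-0.1561, -0.5748, -0.0974], 'moment': [0.0805, 0.0221, 0.0385], 'finger_gap': 0.0877, 'gripper_force': 0.0}
(array([16.4 , 22.11,  0.22]), np.float64(-30.2))
```

View pics/after.png

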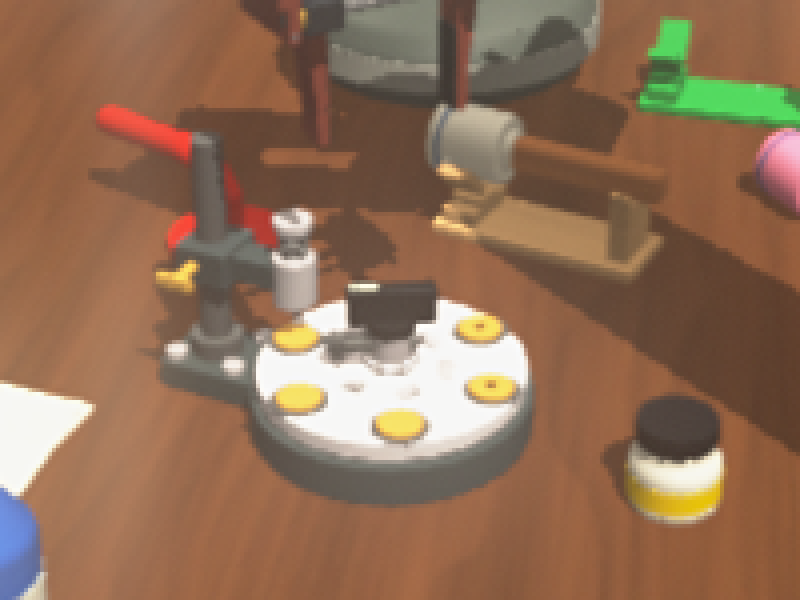

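The knob bar is back at rest, and an undotted disc stands under the punch at (296,338). The marked discs have moved on one station, to (480,328) and (491,387). Next is the mallet.

```bash
python3 -m crank '[[5,1.5,2,0,-2],[5,4.5,6,0,-7],[5,7.5,10.1,0,-13],[5,10.5,14.2,0,-19],[5,13.5,18.2,0,-25],[5,15.5,20.9,0,-29],[5,16.3,22.2,0,-30.2],[5,16.3,22.2,0,-30.2],[5,16.3,22.2,0,-30.2],[5,16.3,22.2,0,-30.2]]' 60; python3 - <<'E'
from go import *
st();J,M=np.load("pose.npy");print(go([M[0],M[1]-.001,.053],M[2]))
E
```

```text
time_s: 9.82
eef_pos: [0.4936, -0.3036, 0.2232]
tool_rot: [-3.141, 0.001, -0.375]
ft_force: [0.6, 0.1, -0.7]
finger_gap: 0.05
gripper_force: 0.0
{'time_s': 9.825, 'q': [-0.6708, 0.3296, 1.554, 0.0004, 1.2591, 1.275], 'eef_pos': [0.4936, -0.3036, 0.2232], 'tool_rot': [-3.1409, 0.001, -0.3751], 'ft_force': [0.5571, 0.0566, -0.6607], 'moment': [0.0299, -0.028, -0.0098], 'finger_gap': 0.05, 'gripper_force': 0.0}
(array([ 0.23,  0.14, 17.02]), np.float64(0.0))
```

```bash
python3 -m crank '[[5,0.2,0.1,3,0],[5,0.2,0.1,8,0],[5,0.2,0.1,12.5,0],[5,0.2,0.1,15.5,0],[5,0.2,0.1,17,0],[5,0.2,0.1,17,0],[5,0.2,0.1,17,0]]' 60; python3 - <<'E'
from go import *
import cv2
st()
cv2.imwrite("pics/pre.png",manip.capture("side")[190:340,210:390,::-1].repeat(4,0).repeat(4,1))
E
```

```text
time_s: 10.7
eef_pos: [0.496, -0.3069, 0.0549]
tool_rot: [3.141, -0.002, -0.376]
ft_force: [0.1, -0.7, 1.1]
finger_gap: 0.0504
gripper_force: 0.0
{'time_s': 10.7, 'q': [-0.6726, 0.5297, 1.7126, 0.0001, 0.8971, 1.2739], 'eef_pos': [0.496, -0.3069, 0.0549], 'tool_rot': [3.141, -0.0021, -0.3757], 'ft_force': [0.0946, -0.6824, 1.0634], 'moment': [0.0072, -0.0222, -0.037], 'finger_gap': 0.0504, 'gripper_force': 0.0}
```

View pics/pre.png

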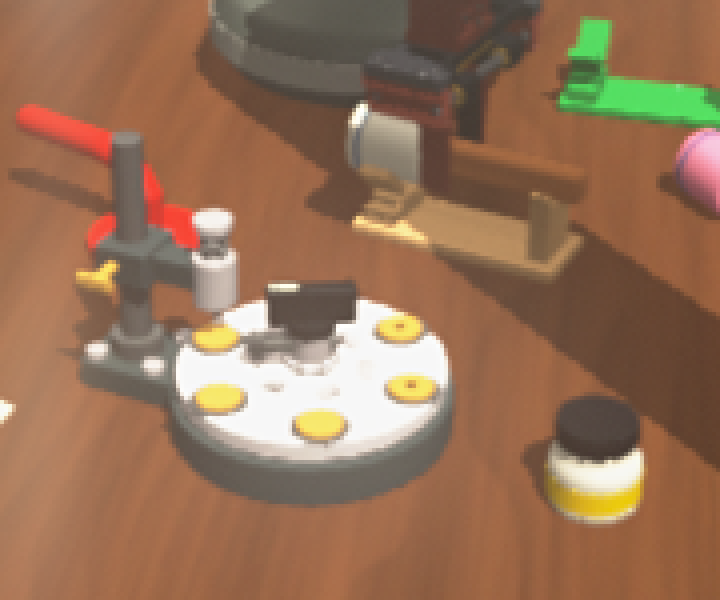

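The open fingers straddle the handle just behind the head, with the near finger at (437,150). The mallet is undisturbed, so I'll close at 60 N.

```bash
python3 -m crank '[[0,0,0,0.1,0],[0,0,0,0.1,0],[0,0,0,0.1,0],[0,0,0,0.1,0],[0,0,0,0.1,0]]' 60; python3 - <<'E'
from go import *
st()
E
```

```text
time_s: 11.38
eef_pos: [0.4951, -0.3066, 0.0529]
tool_rot: [3.141, -0.0, -0.376]
ft_force: [-1.5, -0.4, 3.5]
finger_gap: 0.0216
gripper_force: 60.0
{'time_s': 11.375, 'q': [-0.673, 0.5322, 1.7145, -0.0002, 0.8946, 1.2739], 'eef_pos': [0.4951, -0.3066, 0.0529], 'tool_rot': [3.1414, -0.0001, -0.376], 'ft_force': [-1.4675, -0.3506, 3.5221], 'moment': [0.0166, 0.2422, -0.1095], 'finger_gap': 0.0216, 'gripper_force': 60.0024}
```

```bash
python3 -m crank '[[0,0,0,-1,0],[0,0,0,-3,0],[0,0,0,-6.5,0],[0,0,0,-10.5,0],[0,0,0,-14,0],[0,0,0,-15,0],[0,0,0,-15,0],[0,0,0,-15,0]]' 60; python3 - <<'E'
from go import *
st()
print(go([.5861,-.0434,.195],-.376))
E
```

```text
time_s: 12.38
eef_pos: [0.494, -0.3056, 0.2008]
tool_rot: [-3.14, 0.003, -0.376]
ft_force: [-0.2, -1.3, -3.2]
finger_gap: 0.0218
gripper_force: 60.0
{'time_s': 12.375, 'q': [-0.6729, 0.3537, 1.5767, 0.0001, 1.2146, 1.2738], 'eef_pos': [0.494, -0.3056, 0.2008], 'tool_rot': [-3.1405, 0.0033, -0.376], 'ft_force': [-0.2326, -1.3314, -3.2078], 'moment': [0.112, 0.0871, -0.0582], 'finger_gap': 0.0218, 'gripper_force': 59.9985}
(array([ -1.06, -27.77,   0.61]), np.float64(-0.0))
```

```bash
python3 -m crank '[[0,0,-1.5,0,0],[0,-0.2,-5,0,0],[0,-0.3,-9,0,0],[0,-0.5,-13,0,0],[0,-0.6,-17,0,0],[0,-0.8,-21,0,0],[0,-1,-24.5,0.2,0],[0,-1.1,-27,0.5,0],[0,-1.1,-27.8,0.6,0],[0,-1.1,-27.8,0.6,0],[0,-1.1,-27.8,0.6,0],[0,-1.1,-27.8,0.6,0]]' 60; cat > chk.py <<'E'
from go import *
import cv2
st();print(go([.5861,-.0434,.191],-.376))
s=cv2.resize(manip.capture("side")[190:320,200:360,::-1],None,fx=3.7,fy=3.7)
t=cv2.resize(manip.capture("top")[130:260,280:350,::-1],None,fx=3,fy=3.7)
cv2.imwrite("pics/strike.png",np.hstack([s,t]))
E
python3 chk.py
```

```text
time_s: 13.88
eef_pos: [0.5867, -0.0447, 0.1967]
tool_rot: [3.142, -0.0, -0.377]
ft_force: [0.1, 0.2, -3.5]
finger_gap: 0.0215
gripper_force: 60.0
{'time_s': 13.875, 'q': [-0.1934, 0.3664, 1.5677, -0.0001, 1.2075, 1.7546], 'eef_pos': [0.5867, -0.0447, 0.1967], 'tool_rot': [3.1415, -0.0, -0.3772], 'ft_force': [0.0691, 0.2473, -3.5476], 'moment': [0.1088, 0.0815, 0.0538], 'finger_gap': 0.0215, 'gripper_force': 59.9985}
(array([-0.11, -0.1 ,  0.57]), np.float64(-0.1))
```

View pics/strike.png

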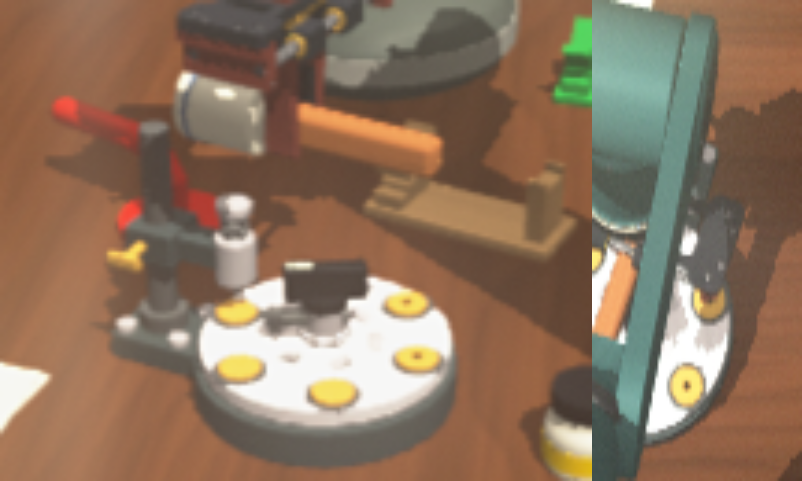

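Side view: the held head (222,112) is above the cap (235,205), and the column is clear at (155,130). I'll compare this with the expected projection.

```bash
python3 - <<'E'
from h import *
s=np.array([.5867,-.0447,-.377])
f=lambda X:(proj("side",X)-[200,190]+.5)*3.7-.5
t=np.linspace(0,6.28,60)
for x in(.022,.082):
    u=f(place(s,np.c_[np.full(60,x),.028*np.cos(t),.2137+.028*np.sin(t)]));print(x,"xmin/max",u[:,0].min(),u[:,0].max(),"ymin/max",u[:,1].min(),u[:,1].max())
print("handle end",f(place(s,[[-.108,0,.2137]])),"cap",f([[.6345,-.0625,.14]]),"head above cap",f(place(s,[[.052,0,.2137]])))
E
```

```text
0.022 xmin/max 244.44785785014346 287.5886591793196 ymin/max 75.17876670031546 155.21857361704917
0.082 xmin/max 169.78682491610033 214.74420337472162 ymin/max 57.17783859693553 135.89175644673136
handle end [[435.82421092 158.17537449]] cap [[233.04409066 200.46616029]] head above cap [[229.18591175 105.87963419]]
```

```bash
python3 -m crank '[[0,0.1,-0.1,0,0],[0,0.1,-0.1,0,0],[0,0.1,-0.1,3.2,0],[0,0.1,-0.1,6.4,0],[0,0.1,-0.1,6.4,0],[0,0.1,-0.1,3.4,0],[0,0.1,-0.1,0,0],[0,0.1,-0.1,0,0],[0,0.1,-0.1,0,0]]' 60; sed -i 's/strike.png/strike2.png/' chk.py; python3 chk.py
```

```text
time_s: 15.1
eef_pos: [0.5875, -0.0432, 0.1957]
tool_rot: [3.141, 0.001, -0.376]
ft_force: [0.1, 0.0, -5.2]
finger_gap: 0.0218
gripper_force: 60.0
{'time_s': 15.1, 'q': [-0.1906, 0.369, 1.5664, 0.0001, 1.2074, 1.7562], 'eef_pos': [0.5875, -0.0432, 0.1957], 'tool_rot': [3.1414, 0.0012, -0.376], 'ft_force': [0.126, 0.0155, -5.2432], 'moment': [0.1068, 0.1297, -0.0319], 'finger_gap': 0.0218, 'gripper_force': 59.9976}
(array([-0.12,  0.08,  0.47]), np.float64(0.0))
```

View pics/strike2.png

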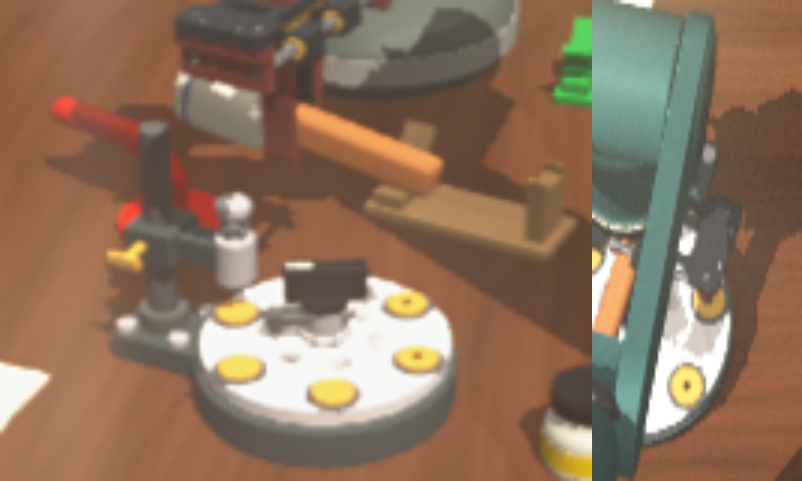

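The strike tipped the mallet head-up in the grip: the handle end dropped from (440,155) to (440,180). The punch is up again, with its cap at (235,205). I've used all 10 views, so from here I'll go by numbers: check the disc for a dot and work out the tilt.

```bash
cat > tilt.py <<'E'
from go import *
import cv2
from scipy.optimize import minimize
J,M=np.load("pose.npy")
def mall(p,yaw,pitch,org): # points in mallet frame -> world; pitch>0 head up
    Rm=R.from_euler("zy",[0,0]);c=R.from_euler("z",yaw)*R.from_euler("y",-pitch);return c.apply(p)+org
H=np.array([[x,y,z] for x in(-.108,0.0) for y in(-.011,.011) for z in(-.013,.013)])
def measure():
    s=manip.observe();im=cv2.cvtColor(manip.capture("side"),cv2.COLOR_RGB2HSV)
    g=s["eef_pos"]+[0,0,.017]
    u0=proj("side",mall(np.array([[-.03,0,0],[-.108,0,0]]),s["tool_rot"][2],0,g))
    m=((im[...,0]>4)&(im[...,0]<18)&(im[...,1]>110)&(im[...,2]>120)).astype(np.uint8)
    n,l,stt,_=cv2.connectedComponentsWithStats(m)
    x0,x1=int(min(u0[:,0]))-2,int(max(u0[:,0]))+4
    y0,y1=int(u0[:,1].min())-12,int(u0[:,1].max())+20
    sub=l[y0:y1,x0:x1];k=np.bincount(sub[sub>0]).argmax();obs=np.zeros(m.shape,bool);obs[y0:y1,x0:x1]=sub==k
    ys,xs=np.nonzero(obs);print("pix",obs.sum(),xs.min(),xs.max(),ys.min(),ys.max(),"pred end",u0[1])
    a=np.polyfit(xs,ys,1)[0]
    best=min(np.radians(np.arange(-25,25,.25)),key=lambda t:abs((lambda v:(v[1,1]-v[0,1])/(v[1,0]-v[0,0]))(proj("side",mall(np.array([[-.03,0,0],[-.108,0,0]]),s["tool_rot"][2],t,g)))-a))
    print("slope",a,"tilt head-up deg",np.degrees(best));return best
if __name__=="__main__":
    measure()
    now=manip.capture("side");u=proj("side",place([.5662,-.039,J[2]],[[.072,0,.048]]))[0].round().astype(int);print(u)
    old=cv2.imread("pics/side0.png")[...,::-1]
    for i in(old,now):print(i[u[1]-4:u[1]+5,u[0]-7:u[0]+8,0])
E
python3 tilt.py
```

```text
pix 623 287 320 216 251 pred end [317.26963312 233.32110045]
slope 0.4465415007339284 tilt head-up deg 10.75
[264 274]
[[140 152 154 151 148 162 178 185 184 228 248 248 247 247 247]
 [120 140 149 148 163 177 187 190 198 238 245 243 245 248 248]
 [136 141 173 186 191 192 213 223 242 248 247 246 235 238 251]
 [155 210 246 249 248 237 195 177 232 246 247 248 231 186 213]
 [149 210 249 250 249 248 237 239 246 247 248 249 219 144 135]
 [153 164 227 248 249 249 248 248 248 248 247 231 178 143 134]
 [239 183 168 205 229 236 241 243 241 235 217 180 168 215 176]
 [251 238 185 161 170 179 191 196 192 182 176 211 243 237 172]
 [248 249 250 243 224 215 215 216 217 233 247 249 243 218 178]]
[[107 108 109 109 114 134 168 187 196 232 248 247 247 247 247]
 [110 107 112 132 159 175 193 201 209 241 246 246 247 248 248]
 [137 136 171 189 196 207 242 248 247 247 247 245 241 249 251]
 [155 213 248 250 249 248 248 248 247 247 247 248 230 223 231]
 [149 216 250 249 248 247 247 247 247 247 248 249 219 153 143]
 [153 186 242 250 248 248 247 247 248 248 248 233 177 140 133]
 [193 155 188 227 242 247 247 246 245 239 220 182 169 216 178]
 [247 208 162 167 186 208 214 212 210 189 179 217 246 239 174]
 [249 250 245 214 187 194 198 202 216 222 246 250 245 221 182]]
```

The tilt shows a hard blow, but I can't prove the punch bottomed. I'll strike again just as briskly and end the call at the bottom, so I can measure it.

```bash
python3 -m crank '[[0,0,0,0,0],[0,0,0,3.5,0],[0,0,0,7.1,0],[0,0,0,7.1,0]]' 60; python3 - <<'E'
from go import *
import cv2
st();im=manip.capture("side")
cv2.imwrite("pics/down.png",im[...,::-1])
J,_=np.load("pose.npy")
for z in(.128,.140,.131,.119): print(z,proj("side",place([.5662,-.039,J[2]],[[.072,0,z]])))
a=cv2.imread("pics/after.png")[::4,::4]  # 190.. crop
c0=260-190,235-190
g=lambda i:i[235:262,259:270].mean(2).astype(int)
full=np.zeros((480,640,3));full[190:340,190:390]=a
print("before");print(g(full));print("down");print(g(im.astype(float)))
E
```

```text
time_s: 15.8
eef_pos: [0.5862, -0.0427, 0.124]
tool_rot: [3.141, 0.005, -0.376]
ft_force: [-4.5, 0.8, 2.6]
finger_gap: 0.0217
gripper_force: 61.3
{'time_s': 15.8, 'q': [-0.1904, 0.4473, 1.6414, 0.0004, 1.0575, 1.7562], 'eef_pos': [0.5862, -0.0427, 0.124], 'tool_rot': [3.1411, 0.0047, -0.376], 'ft_force': [-4.5152, 0.8393, 2.6153], 'moment': [0.2826, 0.7987, 0.0134], 'finger_gap': 0.0217, 'gripper_force': 61.3252}
0.128 [[262.77378452 247.89426711]]
0.14 [[262.62668583 243.89483349]]
0.131 [[262.73712649 246.89758013]]
0.119 [[262.88329547 250.87173584]]
before
[[ 76  76  76  75  75  75  76  76  76  77  76]
 [ 78  77  74  76  75  76  76  77  78  77  77]
 [ 79  76  75  76  76  76  75  76  77  77  76]
 [ 78  77  77  76  75  75  77  77  77  78  77]
 [ 78  77  76  75  76  76  76  76  78  78  77]
 [ 78  77  77  74  74  74  76  77  77  78  78]
 [ 77  78  78  79  89  96  97  87  79  78  80]
 [ 85 101 108 123 171 196 171 143 118 101 100]
 [152 146 143 148 172 225 235 235 188 125 108]
 [231 197 167 157 154 187 233 242 219 149 110]
 [236 236 232 197 163 170 228 238 207 141 109]
 [195 226 237 23
[... 1311 characters left out ...]
 113 116 116 118 118 121 120 122 117 116]
 [115 107 112 115 117 118 119 120 119 116 115]
 [122 125 132 127 117 116 118 118 118 115 114]
 [111 115 122 123 115 114 115 117 116 116 114]
 [103 104 108 111 110 110 110 113 116 113 112]
 [105 102 103 105 105 105 101 100 124 115 100]
 [121  98  87  86  91  93 102 110 140 125  95]
 [145 114  91  92  94  94 110 136 151 131  97]
 [142 143 138 140 143 143 145 146 138 122 105]
 [117 125 128 136 140 140 131 124 118 114 111]
 [104 107 109 113 116 115 114 112 112 112 112]
 [105 105 104 105 106 108 109 111 116 115 113]
 [103 105 105 106 107 107 107 119 148 134 111]
 [102 105 106 106 107 107 118 155 172 140 103]
 [102 106 106 106 107 111 152 178 179 139  97]]
```

Held down, the force changed by about +6–7 N, and the cap's lit rim moved from image rows 244–245 to 249 (12 mm would be 4 px). The punch was fully down. I'll lift off and carry the mallet back.

```bash
python3 -m crank '[[0,0,0,-3.5,0],[0,0,0,-7,0],[0,0,0,-7.6,0],[0,0,0,-7.6,0],[0,0,0,-7.6,0]]' 60; python3 - <<'E'
from go import *
st();from tilt import measure
t=measure();print(go([.4951,-.3066,.21],-.376))
E
```

```text
time_s: 16.48
eef_pos: [0.587, -0.043, 0.2]
tool_rot: [3.141, 0.003, -0.376]
ft_force: [-0.2, 0.4, -4.0]
finger_gap: 0.0216
gripper_force: 61.1
{'time_s': 16.475, 'q': [-0.1906, 0.3651, 1.561, 0.0001, 1.2185, 1.7562], 'eef_pos': [0.587, -0.043, 0.2], 'tool_rot': [3.1412, 0.003, -0.3761], 'ft_force': [-0.1876, 0.4046, -3.9834], 'moment': [0.0933, 0.0901, -0.0121], 'finger_gap': 0.0216, 'gripper_force': 61.1394}
pix 623 287 320 218 250 pred end [317.28411734 231.48660047]
slope 0.4814025420479982 tilt head-up deg 12.5
(array([ 1.12, 27.89, -0.99]), np.float64(-0.0))
```

```bash
python3 -m crank '[[0,0,1.5,-0.5,0],[0,0.2,5,-1,0],[0,0.3,9,-1,0],[0,0.5,13,-1,0],[0,0.7,17,-1,0],[0,0.8,21,-1,0],[0,1,24.5,-1,0],[0,1.1,27,-1,0],[0,1.1,27.9,-1,0],[0,1.1,27.9,-1,0],[0,1.1,27.9,-1,0],[0,1.1,27.9,-1,0]]' 60; python3 - <<'E'
from go import *
st();print(go([.4951,-.3066,.08],-.376),go([.4951,-.3066,.0529],-.376))
E
```

```text
time_s: 18.02
eef_pos: [0.4962, -0.3059, 0.2116]
tool_rot: [-3.141, 0.0, -0.375]
ft_force: [-0.6, 1.2, -3.2]
finger_gap: 0.0221
gripper_force: 61.1
{'time_s': 18.025, 'q': [-0.671, 0.3446, 1.5616, 0.0003, 1.2357, 1.2745], 'eef_pos': [0.4962, -0.3059, 0.2116], 'tool_rot': [-3.1412, 0.0002, -0.3748], 'ft_force': [-0.6382, 1.2152, -3.1959], 'moment': [0.074, 0.1357, 0.0329], 'finger_gap': 0.0221, 'gripper_force': 61.1405}
(array([-0.08,  0.11, 13.16]), np.float64(0.1)) (array([-0.08,  0.12, 15.87]), np.float64(0.1))
```

```bash
python3 -m crank '[[0,-0.1,0.1,2,0],[0,-0.1,0.1,5.5,0],[0,-0.1,0.1,9.5,0],[0,-0.1,0.1,12,0],[0,-0.1,0.1,13.3,0],[0,-0.1,0.1,13.8,0],[0,-0.1,0.1,14.2,0],[0,-0.1,0.1,14.6,0],[0,-0.1,0.1,15,0],[0,-0.1,0.1,15.3,0],[0,-0.1,0.1,15.6,0],[0,-0.1,0.1,15.8,0],[0,-0.1,0.1,15.8,0],[0,-0.1,0.1,15.8,0]]' 60; python3 - <<'E'
from go import *
from tilt import measure
st();measure()
E
```

```text
time_s: 19.77
eef_pos: [0.498, -0.3097, 0.0562]
tool_rot: [3.139, -0.008, -0.376]
ft_force: [5.1, -1.7, 6.9]
finger_gap: 0.0215
gripper_force: 60.0
{'time_s': 19.775, 'q': [-0.6743, 0.5289, 1.7095, 0.0003, 0.8953, 1.2721], 'eef_pos': [0.498, -0.3097, 0.0562], 'tool_rot': [3.1395, -0.0075, -0.3758], 'ft_force': [5.129, -1.7428, 6.8737], 'moment': [0.0642, 0.0137, 0.0293], 'finger_gap': 0.0215, 'gripper_force': 60.0005}
pix 764 328 357 217 254 pred end [354.4067957  235.05694838]
slope -0.08778956530291848 tilt head-up deg -18.5
```

```bash
python3 -m crank '[[2.6,0,0,0,0],[3.5,0,0,0,0],[5,0,0,0,0],[5,0,0,0,0],[5,0,0,0,0],[5,0,0,0,0]]' 20; python3 - <<'E'
from go import *
import cv2
st();im=manip.capture("side")[...,::-1].astype(int)
old=cv2.imread("pics/pre.png")[::4,::4].astype(int)
d=np.abs(im[190:340,210:390]-old).max(2)
print("changed px mallet region",(d[20:90,80:150]>60).sum(),"jig",(d[45:130,15:115]>60).sum())
print("handle end dx");
for i in(old,im[190:340,210:390]):
    h=cv2.cvtColor(i.astype(np.uint8),cv2.COLOR_BGR2HSV)[30:55,110:150]; m=(h[...,1]>130)&(h[...,0]<15); print([(int(np.nonzero(m[:,c])[0].min()) if m[:,c].any() else -1) for c in range(0,40,3)])
    w=i[20:52,80:108].min(2); print(i[22:50:4,82:106:3].mean(2).astype(int))
E
```

```text
time_s: 20.58
eef_pos: [0.4946, -0.3073, 0.0536]
tool_rot: [-3.141, 0.0, -0.376]
ft_force: [-0.6, -0.4, 0.5]
finger_gap: 0.0503
gripper_force: 0.0
{'time_s': 20.575, 'q': [-0.6746, 0.5315, 1.7138, 0.0001, 0.8967, 1.2721], 'eef_pos': [0.4946, -0.3073, 0.0536], 'tool_rot': [-3.1414, 0.0003, -0.376], 'ft_force': [-0.6152, -0.4163, 0.4931], 'moment': [0.0388, -0.0522, -0.0054], 'finger_gap': 0.0503, 'gripper_force': 0.0}
changed px mallet region 0 jig 0
handle end dx
[-1, 4, 5, 6, 0, 0, 0, 0, 0, 0, 0, 0, 0, 0]
[[ 91  94  93  81  74  80  80  69]
 [ 73  69  78 210  81  80  74  68]
 [ 78  75 248 149 177 177 168 122]
 [ 78  78 115 136 144 151 157 164]
 [ 77  80 100 123 124 125 132 138]
 [ 80  78  88 124 122 119 122 129]
 [ 79  78  79  80  94  94 109 135]]
[-1, 1, 5, 6, 0, 0, 0, 0, 0, 0, 0, 0, 0, 0]
[[ 91  93  94  88  75  80  74  70]
 [ 72  69  68 220  78  78  68  68]
 [ 78  76 243 159 175 173 151 108]
 [ 79  77 122 135 143 150 157 164]
 [ 77  78 105 123 124 126 130 139]
 [ 81  78  86 125 122 119 121 127]
 [ 80  79  79  82  96  94 109 138]]
```

The image matches the one from before pickup: 0 changed pixels at both the mallet and the jig. I'll retreat upward and compare again.

```bash
python3 -m crank '[[5,0,0,-1,0],[5,0,0,-4,0],[5,0,0,-8,0],[5,0,0,-12,0],[5,0,0,-16,0],[5,0,0,-18,0],[5,0,0,-18,0],[5,0,0,-18,0],[5,0,0,-18,0]]'; python3 - <<'E'
from go import *
import cv2
st();im=manip.capture("side")[...,::-1].astype(int)
old=cv2.imread("pics/side0.png").astype(int)
d=np.abs(im-old).max(2)>70
for n,(x0,x1,y0,y1) in dict(mallet=(295,360,212,260),jig=(228,325,222,312),bottle=(165,205,290,378),jar=(345,373,288,322),tray=(280,372,362,428),red=(212,262,215,250)).items():print(n,d[y0:y1,x0:x1].sum())
print(manip.sign_off())
E
```

```text
time_s: 21.75
eef_pos: [0.4939, -0.3068, 0.2323]
tool_rot: [-3.141, 0.003, -0.376]
ft_force: [0.1, 0.6, -0.3]
finger_gap: 0.05
gripper_force: 0.0
{'time_s': 21.75, 'q': [-0.6746, 0.3252, 1.5368, 0.0001, 1.2823, 1.2721], 'eef_pos': [0.4939, -0.3068, 0.2323], 'tool_rot': [-3.1408, 0.0025, -0.376], 'ft_force': [0.1465, 0.6279, -0.2709], 'moment': [0.1012, 0.0207, -0.0231], 'finger_gap': 0.05, 'gripper_force': 0.0}
mallet 343
jig 51
bottle 0
jar 0
tray 0
red 0
the job is handed in; nothing more can be done
None
```

Job handed in at 21.75 s with no verdict shown: the dial is one station on, the punch was struck twice (only the second blow confirmed at the bottom), the mallet is back in its cradle, and the bottle, jar, tray and red handle show no movement in the images.

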